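# Drive the seated drain plug out of a gel-casting block

## Task

Take the red-handled ejector rod out of its blue holder, bring its nose into the bore of the green casting block (the block was laid on by eye, so feel for the bore), and press the seated yellow plug down and fully out of the block until it stops on the pad below. Be gentle with block and plug: no hard pressing on the block's face, and stop pushing when the plug meets the pad. Then draw the rod out, stand it fully home in its blue holder and let go, leaving the bottle, jar and beaker alone.

Things in the scene. Friction and masses are not known exactly. Their poses are not given: they have to be found in the camera images.
- stand: Fixed ejection stand: grey base plate 130 x 130 x 12 mm, two aluminium cheeks (100 mm along its x, 12 mm thick, centred 50 mm either side in its y, top at 55 mm). Origin: centre of the underside, on the table; z up. The green casting block is fixed on the cheeks, level and square to the stand: 80 mm in x, 112 mm in y, 36 mm thick, underside 55 mm and flat top 91 mm above the table.
- stand_mid (a point): Point on the stand's centre line, level with the block's top face (91 mm up); axes as the stand's. The block was laid on by eye: its bore (vertical, through, 12 mm wide, 1 mm chamfer, at the block's middle) lies up to 5 mm off this point in x and also up to 5 mm in y, unmeasured: find it by feel. Screw heads 3 mm high stand 33 mm (x) and 48 mm (y) from the bore; else the top is flat.
- plug (a joint): How far the yellow plug (11.6 mm wide, 22 mm tall) is driven down, m. 0: its underside flush with the block's, its top 14 mm below the block's top face. 0.030: hard stop on the rigid black pad, its top 44 mm below the block's top, fully out. Starts at 0 to 0.005. Tight: about 8 N moves it slowly (20 N per m/s more); it stays where it is left.
- rod: Ejector rod, loose, 84 to 168 g: steel shaft 10 mm wide, 70 mm long, flat nose with 1 mm chamfer; square red handle 22 x 22 mm (sides along the rod's x and y) 70 to 114 mm above the nose, black cap to 116 mm. Origin: centre of the nose's end face; z up along the rod. Starts upright in the holder, handle resting on its top, nose 8 mm above the table.
- holder: Fixed blue block 66 x 66 mm, 78 mm high, with a vertical blind hole in the middle of its top: 14 mm wide, 74 mm deep, 2 mm chamfer. The rod is fully home when its handle's underside rests on the top. Origin: centre of the underside, on the table; z up. Stand and holder may have changed sides.
- holder_mouth (a point): Centre of the holder's hole at its top face, 78 mm above the table; axes as the holder's.
- reagent: Bystander: glass bottle with a red cap, 60 mm in diameter, 115 mm tall; origin at the centre of its underside.
- jar: Bystander: amber jar with a white lid, 52 mm in diameter, 70 mm tall; origin at the centre of its underside.
- beaker: Bystander: clear beaker, 60 mm in diameter, 75 mm tall; origin at the centre of its underside.
Mind the look-alikes: they are no part of the job. What is shaped like the rod but turquoise is not meant.

How it is judged:
By the outcome, as a careful person would: the job done as asked, in the order asked, and still so for the second after the job is handed in, with the robot touching nothing.
It also fails if it takes over 72 s, if anything falls off the work surface, if the arm or the gripper's body presses on something with over 40 N, if the wrist force passes 120 N, or if a joint passes its speed limit or range.

## Robot

A 7-joint arm with a two-finger parallel gripper is mounted at the origin on the work surface. World frame = base frame: x ahead of the robot, y to its left, z up, the work surface at z = 0. Lengths are in m, angles in rad, forces in N, time in s.
With the tool pointing down it reaches from about 0.425 to 0.95 m from the base axis. Payload 4.7 kg.
Tool frame: the origin (TCP) lies between the finger pads; the fingertips stand 25 mm ahead of it and the grasp point (between the pads) lies 6 mm ahead of it; z points along the fingers, y is the line along which they close (so a half turn about z gives the same grasp; the last joint's range is limited). The gripper opens to 85 mm and grips with 20 to 120 N. Pads are 22 mm wide; open, the fingers measure 114 mm over their backs; the gripper's body (76 mm by 85 mm) begins 54 mm behind the grasp point. The pads swing forward as they close: fully open they stand 13 mm farther back than shut.
Start: joints at [-1.303, 0.469, -0.049, 1.532, 0.024, 1.141, -0.082], TCP at [0.197, 0.646, 0.224] pointing down, gripper open.
Joint ranges: [-2.59, 2.59], [-0.33, 1.99], [-1.39, 1.29], [0.1, 2.45], [-1.04, 4.18], [0.21, 1.99], [-2.66, 2.66]. Speed limits (rad/s): [2.57, 2.57, 3.14, 3.14, 3.14, 3.14, 3.14].

## Interface

Orientations are given as a 3x3 rotation matrix whose columns are the frame's x, y, z axes.
In Python, from rig import * gives the robot as it stands. Calls block until the motion is done:
- movep(position, orientation): joint-space move of the TCP to a pose.
- move_l(position, attitude=None, feed=0.15, until_force=None): straight line of the TCP; attitude=None keeps the orientation; feed is the mean speed in m/s. With until_force (N) it stops when the force on the tool has changed by that much, and returns True; else False.
- move_joints(angles): joint-space move.
- command_gripper(opening, newtons=None): finger opening in m; newtons is the grip in N (None keeps the last); returns when the fingers have stopped.
- sleep(seconds).
- inverse_kinematics(position, orientation): joint angles nearest the present ones, or None.
- sense(): the state.
- camera(name): name is "side" or "top"; returns (picture, depth): 384x512x3 uint8, red, green, blue; 384x512 float32, m along the optical axis (not along the pixel's ray), 0 where there is no reading.
- camera_params(name): a dict with "K" (3x3 intrinsics, pixels), "dist" ([k1, k2, p1, p2, k3] as OpenCV has them; the pictures are not rectified), "position" and "rotation" of the camera in the world. Camera axes: x right, y down, z forward; pixel columns grow to the right and rows downward; lengths in m; the calibration is good to about 2 mm. A picture is of the moment at which its call begins. camera_params takes no time and is no camera call.
A pose or a line that the arm cannot do raises Unreachable and nothing moves.
- finish_job(): hands the job in; it is judged then, once.
The state is a dict: "time_s": time; "joint_pos": joint angles; "qd": joint speeds; "joint_efforts": joint torques, N m; "position": TCP position; "tcp_rot": TCP orientation; "wrist_force": force on the tool from outside, world axes, zero at the start; "ft_torque": the same for the moment, N m; "finger_gap": finger opening in m; "gripper_force": force on a finger pad.
Only numpy, scipy, OpenCV 4.12 (cv2) and the standard library are available. Lean on these libraries where they do the work, as an engineer would, in place of code of your own. Each camera call takes 0.05 s, during which the arm holds its last target. There are 200 camera calls.

## Working session

There is one attempt and no reset: what is moved stays moved. The work goes in short steps, each a Python script; the robot and the scene stay as the last script left them, time stands still between calls to the robot, and variables do not carry over. Pictures are saved under pics/ and viewed, at most 10 in all, crops included, and the job is handed in when it is done.

```bash
mkdir -p pics; ls
python3 - <<'E'
from rig import *
import cv2,numpy as np
for n in("top","side"):
    p,d=camera(n); cv2.imwrite(f"pics/{n}0.png",p[:,:,::-1]); np.savez(f"{n}0.npz",p=p,d=d)
    c=camera_params(n); print(n,c)
s=sense(); print(s)
E
```

```text
pics
top {'K': array([[380.65360664,   0.        , 261.5929203 ],
       [  0.        , 380.65360664, 189.77658553],
       [  0.        ,   0.        ,   1.        ]]), 'dist': array([0.03934486, 0.        , 0.        , 0.        , 0.        ]), 'position': array([0.50686006, 0.0203699 , 0.797474  ]), 'rotation': array([[ 0.02766574, -0.98974211,  0.14016117],
       [-0.99957217, -0.0287225 , -0.00552197],
       [ 0.00949111, -0.13994844, -0.9901133 ]])}
side {'K': array([[405.86863928,   0.        , 256.25583021],
       [  0.        , 405.86863928, 191.51682123],
       [  0.        ,   0.        ,   1.        ]]), 'dist': array([-0.14806477,  0.        ,  0.        ,  0.        ,  0.        ]), 'position': array([0.3295718 , 0.60368719, 0.60554571]), 'rotation': array([[-0.88690439, -0.29433087,  0.35604766],
       [-0.46154324,  0.5321281 , -0.70980104],
       [ 0.01945339, -0.79385705, -0.60779318]])}
{'time_s': 0.1, 'joint_pos': array([-1.30290037,  0.46937654, -0.0485932 ,  1.53358871,  0.02411312,
        1.14101597, -0.08233387]), 'qd': array([ 0.00040084, -0.00136864, -0.00014711, -0.00374229,  0.00064825,
        0.000294  ,  0.00089705]), 'joint_efforts': array([ 3.39553271e-04, -5.11521041e+01, -4.71653778e-02, -2.38391984e+01,
        1.07811365e-02,  4.40004864e-03, -4.35831168e-06]), 'position': array([0.19724082, 0.64496468, 0.22334973]), 'tcp_rot': array([[-9.56278280e-01,  2.92457940e-01, -4.53256101e-04],
       [ 2.92458281e-01,  9.56276691e-01, -1.74454744e-03],
       [-7.67685049e-05, -1.80083132e-03, -9.99998376e-01]]), 'wrist_force': array([-0.4962899 , -0.09708455,  0.39749852]), 'ft_torque': array([0.02061927, 0.03496004, 0.03086621]), 'gripper_force': 0.0, 'finger_gap': 0.08524790335006513}
```

View pics/top0.png

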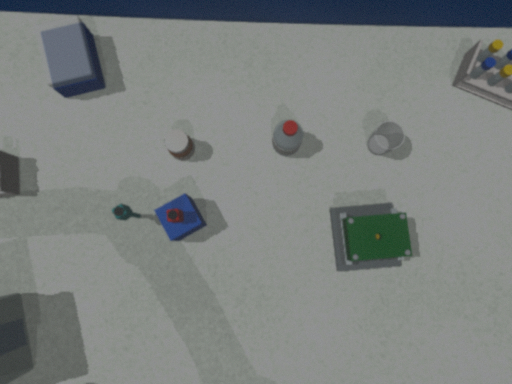

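View pics/side0.png

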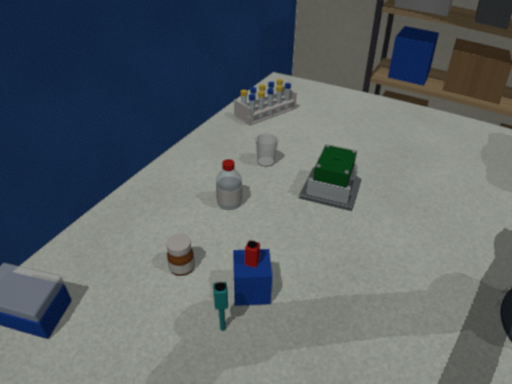

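The red handle of the rod is at top (175,215) and side (252,255). Things it could be mistaken for are the turquoise rod at top (123,212) / side (221,300) and the bottle's red cap at top (290,128) / side (228,165). I choose the red handle standing in the blue holder, and I'll check it in a crop.

```bash
cat > h.py <<'E'
import cv2,numpy as np
from rig import *
def ray(n,uv):
    c=camera_params(n); q=cv2.undistortPoints(np.float64(uv).reshape(-1,1,2),c["K"],c["dist"]).reshape(-1,2)
    return c["position"],np.c_[q,np.ones(len(q))]@c["rotation"].T
def onplane(n,uv,z):
    o,r=ray(n,uv); return o+r*((z-o[2])/r[:,2])[:,None]
def cloud(n,d):
    v,u=np.mgrid[:d.shape[0],:d.shape[1]]; o,r=ray(n,np.stack([u,v],-1).reshape(-1,2).astype(float))
    return (o+r*d.reshape(-1,1)).reshape(*d.shape,3)
E
python3 - <<'E'
from h import *
T=dict(np.load("top0.npz")); S=dict(np.load("side0.npz"))
for n,D in(("top",T),("side",S)):
    hsv=cv2.cvtColor(D["p"],cv2.COLOR_RGB2HSV); P=cloud(n,D["d"]); H,Sa,V=[hsv[...,i].astype(int) for i in range(3)]
    ok=D["d"]>0
    red=((H<8)|(H>172))&(Sa>150)&(V>50); blue=(H>110)&(H<130)&(Sa>150)&(V>60); grn=(H>50)&(H<75)&(Sa>120)
    for nm,m,z in(("blue",blue,.078),("green",grn,.091),("red",red,.124)):
        xy=P[...,:2]; reg=m&ok&(abs(P[...,2]-z)<(.008 if nm!="red" else .012))&(P[...,0]<.85)
        k,l,st,ce=cv2.connectedComponentsWithStats(reg.astype(np.uint8))
        for i in range(1,k):
            if st[i,4]<15: continue
            vu=np.argwhere(l==i)[:,::-1].astype(float); Q=onplane(n,vu,z)
            r=cv2.minAreaRect(np.float32(Q[:,:2]*1000)); print(n,nm,ce[i].round(1),st[i,4],"zmed",np.median(P[l==i][:,2]).round(4),r)
a=cv2.resize(T["p"][180:260,90:230],None,fx=5,fy=5,interpolation=2)[:, :,::-1]
b=cv2.resize(T["p"][195:275,325:425],None,fx=5,fy=5,interpolation=2)[:,:,::-1]
c=cv2.resize(S["p"][225:340,190:300],None,fx=3,fy=3,interpolation=2)[:,:,::-1]
A=np.zeros((600,800,3),np.uint8); A[:250,:440]=cv2.resize(a,(440,250)); A[:345,450:780]=c;A[255:600,:430]=cv2.resize(b,(430,345)); cv2.imwrite("pics/c1.png",A)
E
```

```text
top blue [186.8 205.2] 60 zmed 0.0777 ((575.6183471679688, 155.67941284179688), (23.239042282104492, 16.920969009399414), 3.2627551555633545)
top blue [163.6 214.1] 98 zmed 0.0779 ((556.532958984375, 200.25515747070312), (24.689544677734375, 43.563011169433594), 79.5392837524414)
top blue [179.8 228.6] 185 zmed 0.0779 ((536.7916259765625, 161.83506774902344), (24.63665199279785, 61.742733001708984), 29.767715454101562)
top green [378.1 237.3] 1776 zmed 0.0905 ((527.0047607421875, -199.62551879882812), (76.43721008300781, 108.89521026611328), 7.396953582763672)
top red [289.9 127.1] 104 zmed 0.1146 ((718.6728515625, -31.20242691040039), (20.796207427978516, 20.118310928344727), 0.9463720321655273)
side blue [244.4 261. ] 23 zmed 0.0776 ((566.908447265625, 172.5705108642578), (9.420289039611816, 40.31660461425781), 46.35992431640625)
side blue [261.2 254.1] 16 zmed 0.0775 ((544.6658325195312, 147.84707641601562), (5.3379716873168945, 25.491073608398438), 18.522197723388672)
side green [336.  161.5] 839 zmed 0.0917 ((521.7250366210938, -193.2207489013672), (78.5970687866211, 121.57720184326172), 6.737043380737305)
side red [228.1 163. ] 64 zmed 0.115 ((711.3550415039062, -18.765090942382812), (21.7690372467041, 23.368518829345703), 29.039424896240234)
side red [252.4 249.2] 94 zmed 0.12 ((546.4935913085938, 181.92945861816406), (19.968385696411133, 25.578262329101562), 27.303470611572266)
```

View pics/c1.png

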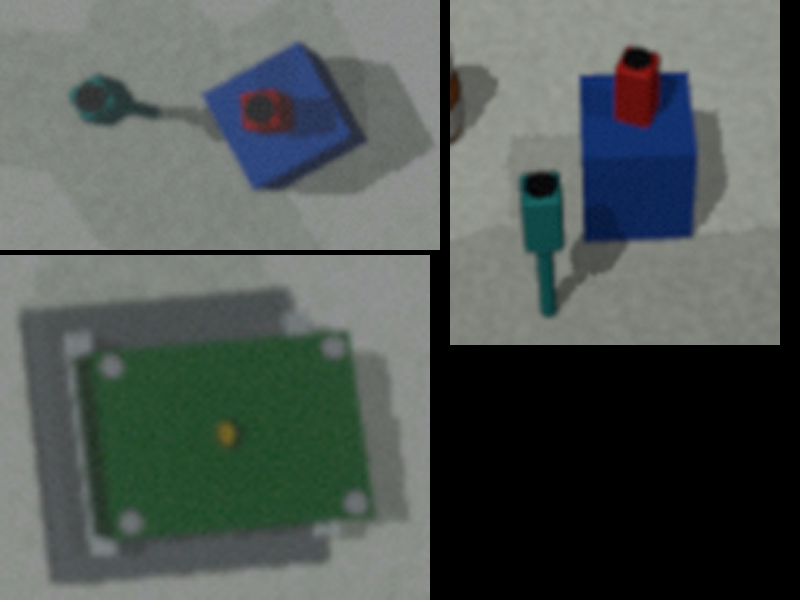

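The crop confirms the red-handled rod standing in the blue holder, with the turquoise decoy standing free to its left. The plug shows in the bore at about top pixel (377.8,236.4).

Run:
```python
from h import *
R={}
for n,w,wg,wt in(("top",(150,190,212,245),(325,195,425,275),(108,200,136,222)),("side",(228,235,280,305),(300,140,365,205),(210,280,232,312))):
    D=np.load(n+"0.npz"); p=D["p"]; hsv=cv2.cvtColor(p,cv2.COLOR_RGB2HSV); P=cloud(n,D["d"]); H,Sa,V=[hsv[...,i].astype(int) for i in range(3)]
    def win(m,w):
        o=np.zeros_like(m); o[w[1]:w[3],w[0]:w[2]]=m[w[1]:w[3],w[0]:w[2]]; return o
    red=win(((H<10)|(H>170))&(Sa>110),w); blk=win((V<60)&(P[...,2]>.11),w)
    hi=red|blk
    hp=P[hi&(P[...,2]>.117)]; 
    print(n,"red",red.sum(),"blk",blk.sum(),np.argwhere(blk).mean(0)[::-1],"cap",onplane(n,[np.argwhere(blk).mean(0)[::-1]],.124),"zmax",P[hi][:,2].max())
    uv=np.argwhere(hi&(P[...,2]>.117))[:,::-1].astype(float)
    print(" handletop rect",cv2.minAreaRect(np.float32(onplane(n,uv,.122)[:,:2]*1000)))
    # union of blue top (fill) + handle
    b=win((H>105)&(H<130)&(Sa>100)&(abs(P[...,2]-.078)<.006),w)
    print(" holder",cv2.minAreaRect(np.float32(onplane(n,np.argwhere(b)[:,::-1].astype(float),.078)[:,:2]*1000)))
    pl=win((H>15)&(H<40)&(Sa>120),wg); uv=np.argwhere(pl)[:,::-1].mean(0); print(" plug px",pl.sum(),uv,onplane(n,[uv],.077))
    sc=win((Sa<60)&(V>90)&(P[...,2]>.088)&(P[...,2]<.1),wg)
    k,l,st,ce=cv2.connectedComponentsWithStats(sc.astype(np.uint8))
    for i in range(1,k):
        if st[i,4]>5: print("  screw",ce[i].round(1),st[i,4],onplane(n,[ce[i]],.094).round(4))
    tq=win((H>75)&(H<100)&(Sa>80),wt); q=P[tq]; q=q[q[:,2]>.1]; print(" turq",q.mean(0) if len(q) else None, q[:,2].max() if len(q) else 0)
```

```text
top red 58 blk 50 [172.54 214.46] cap [[0.55371749 0.17231685 0.124     ]] zmax 0.7974740004756325
 handletop rect ((553.1891479492188, 171.94912719726562), (19.602571487426758, 20.081344604492188), 9.82040023803711)
 holder ((553.725830078125, 172.41334533691406), (65.05976867675781, 66.22837829589844), 30.942672729492188)
 plug px 19 [377. 236.] [[ 0.52754232 -0.20261671  0.077     ]]
  screw [394.5 213. ] 6 [[ 0.5702 -0.2302  0.094 ]]
  screw [402.9 215. ] 37 [[ 0.567  -0.2455  0.094 ]]
  screw [350.3 220.3] 23 [[ 0.5543 -0.1488  0.094 ]]
  screw [407.3 252. ] 22 [[ 0.4998 -0.2516  0.094 ]]
  screw [354.9 256.9] 22 [[ 0.4881 -0.1566  0.094 ]]
  screw [405. 256.] 7 [[ 0.4926 -0.2473  0.094 ]]
 turq [0.55704894 0.26628846 0.11250875] 0.11753086012573444
side red 274 blk 50 [252.08 244.04] cap [[0.55105425 0.17292473 0.124     ]] zmax 0.6055457073765702
 handletop rect ((548.309326171875, 177.4204864501953), (21.235666275024414, 27.892507553100586), 5.508227825164795)
 holder ((549.1704711914062, 174.3351593017578), (63.76953125, 70.5982894897461), 29.87025260925293)
 plug px 0 [nan nan] [[nan nan nan]]
  screw [336.1 148.9] 61 [[ 0.5376 -0.2402  0.094 ]]
  screw [317.6 164.9] 9 [[ 0.5526 -0.1507  0.094 ]]
 turq [0.55079    0.27783964 0.11402939] 0.6055457073765702<stdin>:16: RuntimeWarning: Mean of empty slice.
  ret = um.true_divide(
```

```bash
cat >> h.py <<'E'
a=np.radians(98); y=np.array([np.cos(a),np.sin(a),0]); z=np.array([0,0,-1.]); RT=np.c_[np.cross(y,z),y,z]
def st(t=""):
    s=sense(); print(t,"t",round(s["time_s"],2),"p",s["position"].round(4),"F",s["wrist_force"].round(2),"M",s["ft_torque"].round(2),"gap",round(s["finger_gap"],4),"gf",round(s["gripper_force"],1)); return s
E
python3 - <<'E'
from h import *
command_gripper(.05,40)
movep([.5535,.172,.21],RT); st("above")
print(move_l([.5535,.172,.110],feed=.1,until_force=6)); st("down")
command_gripper(0.01,60); st("grip")
p,d=camera("side"); cv2.imwrite("pics/g1.png",cv2.resize(p[150:350,150:380],None,fx=3,fy=3)[:,:,::-1])
E
```

```text
above t 2.67 p [0.5532 0.1733 0.21  ] F [-0.06 -0.05  0.15] M [-0.03 -0.02 -0.04] gap 0.0502 gf 0.0
False
down t 3.82 p [0.5541 0.1722 0.1107] F [ 0.36 -0.01  0.26] M [-0.01  0.04  0.03] gap 0.05 gf 0.0
grip t 4.19 p [0.554  0.1723 0.1108] F [ 0.12 -0.07  4.27] M [-0.06  0.15  0.04] gap 0.0193 gf 58.7
```

View pics/g1.png

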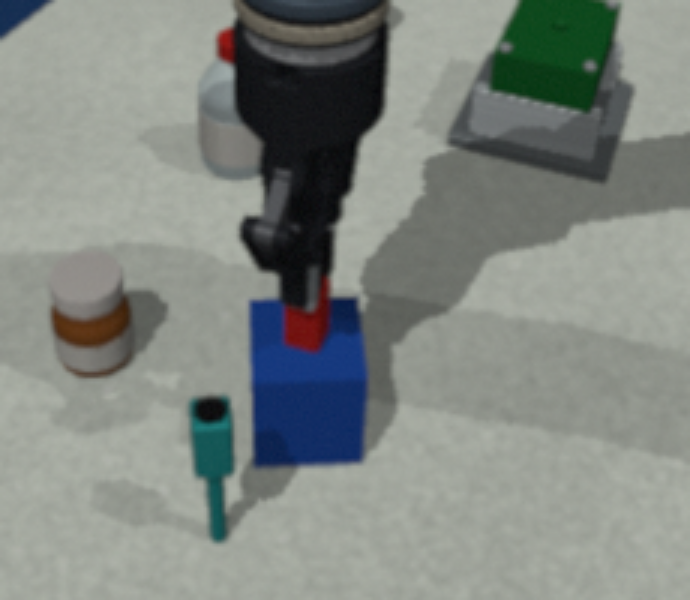

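The gripper holds the red handle at its upper half, about crop pixel (308,310), with the decoy at (212,440) clear. Lifting now.

Run:
```python
from h import *
move_l([.554,.1723,.118],feed=.03); st("lift8")
move_l([.554,.1723,.215],feed=.1); st("lift")
movep([.527,-.2005,.22],RT); st("over")
sleep(.2); s=st("settled")
for n in("side","top"):
    p,d=camera(n); np.savez(n+"1.npz",p=p,d=d)
    w=(270,60,400,210) if n=="side" else (310,170,430,290)
    cv2.imwrite(f"pics/o_{n}.png",cv2.resize(p[w[1]:w[3],w[0]:w[2]],None,fx=4,fy=4,interpolation=2)[:,:,::-1])
```

```text
lift8 t 4.66 p [0.5539 0.1722 0.1178] F [ 0.46  0.3  -1.94] M [-0.02 -0.07 -0.04] gap 0.0188 gf 58.7
lift t 5.78 p [0.5535 0.1721 0.2142] F [-0.01 -0.51 -0.48] M [ 0.05 -0.12  0.03] gap 0.0192 gf 58.7
over t 7.17 p [ 0.5277 -0.1987  0.2198] F [ 1.09 -0.28 -1.39] M [ 0.06 -0.04 -0.01] gap 0.0195 gf 58.7
settled t 7.38 p [ 0.5275 -0.1992  0.2199] F [-0.05 -0.08 -0.65] M [ 0.02 -0.03 -0.02] gap 0.0193 gf 58.7
```

View pics/o_side.png

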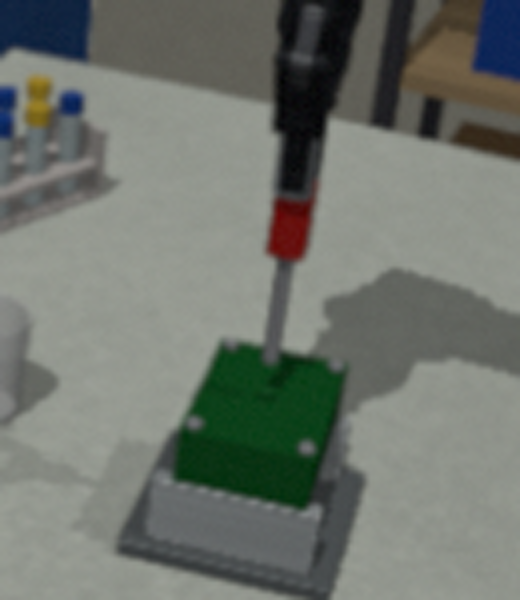

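The rod is held near-upright above the block, nose at crop (270,362), bore's dark spot at crop (266,393). I'll compare nose and bore within this one camera.

Run:
```python
from h import *
f=lambda x,y:[270+x/4,60+y/4]
print("nose",onplane("side",[f(270,362)],.118),"bore",onplane("side",[f(266,393)],.091),"handlebase",onplane("side",[f(286,258)],.188))
print("screws mid",onplane("side",[f(230,345),f(337,365),f(195,423),f(307,446)],.094))
```

```text
nose [[ 0.52265066 -0.19524227  0.118     ]] bore [[ 0.52431831 -0.20444709  0.091     ]] handlebase [[ 0.52176643 -0.19092165  0.188     ]]
screws mid [[ 0.56029575 -0.24129631  0.094     ]
 [ 0.49490556 -0.25210707  0.094     ]
 [ 0.54896851 -0.14869643  0.094     ]
 [ 0.48501211 -0.1582191   0.094     ]]
```

View pics/o_top.png

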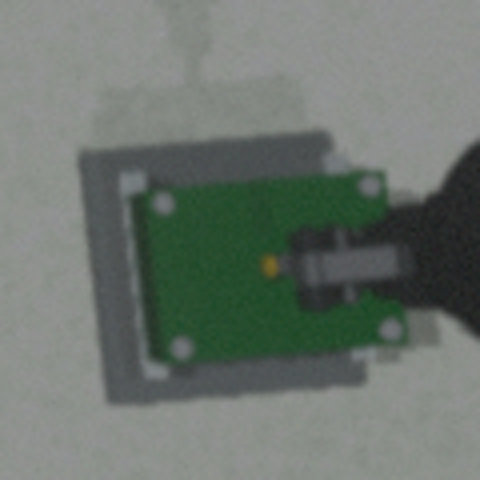

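Run:
```python
from h import *
c=np.array([.5275,-.203]); zc=None
offs=[(0,0)]+[(2*np.cos(t),2*np.sin(t)) for t in np.radians([-90,-30,-150,30,150,90])]+[(4*np.cos(t),4*np.sin(t)) for t in np.radians(np.arange(-90,270,45))]
move_l([*c,.200],feed=.05)
for o in offs:
    q=c+np.array(o)/1000
    move_l([*q,.1965],feed=.05); sleep(.15)
    h=move_l([*q,.185],feed=.02,until_force=4); s=st(f"{np.round(o,1)} hit {h}")
    if s["position"][2]<.1895: break
    if s["time_s"]>30: break
    move_l([*q,.1965],feed=.05)
```

```text
[0 0] hit False t 9.15 p [ 0.5276 -0.2031  0.185 ] F [-0.18  0.11 -1.15] M [-0.04 -0.04 -0.02] gap 0.0192 gf 58.7
```

Run:
```python
from h import *
q=[.5276,-.2031]
h=move_l([*q,.170],feed=.02,until_force=4); s=st(f"plug {h}")
p,d=camera("side"); np.savez("side2.npz",p=p,d=d); cv2.imwrite("pics/in.png",cv2.resize(p[60:210,270:400],None,fx=4,fy=4,interpolation=2)[:,:,::-1])
```

```text
plug True t 9.62 p [ 0.5277 -0.2031  0.1774] F [ 0.1  -1.37  1.16] M [-0.   -0.03 -0.01] gap 0.0195 gf 59.2
```

View pics/in.png

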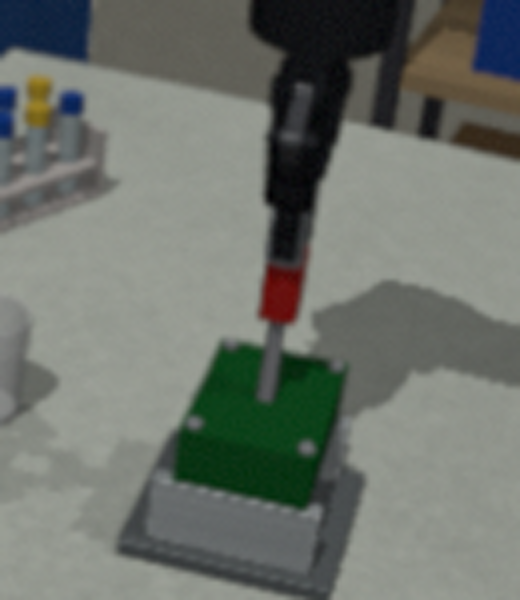

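The shaft is in the bore at crop (265,400), and contact at 16.4 mm below the face fits the plug top. Next I push until the pad.

Run:
```python
from h import *
q=[.5276,-.2031]
for zt in (.170,.163,.157,.153):
    h=move_l([*q,zt],feed=.02,until_force=13); s=st(f"{zt} {h}")
    if h: break
if not h:
    h=move_l([*q,.145],feed=.01,until_force=11); s=st(f"end {h}")
```

```text
0.17 False t 10.18 p [ 0.5282 -0.2033  0.1707] F [-0.19  0.81  5.65] M [0.06 0.1  0.03] gap 0.0191 gf 59.5
0.163 False t 10.68 p [ 0.5281 -0.2032  0.1636] F [-0.05 -0.24  5.71] M [-0.01  0.08 -0.01] gap 0.0195 gf 59.5
0.157 False t 11.12 p [ 0.5281 -0.2032  0.1576] F [0.46 0.32 5.1 ] M [ 0.1   0.04 -0.03] gap 0.0195 gf 59.5
0.153 False t 11.47 p [ 0.528  -0.2032  0.1535] F [ 0.04 -0.05  4.59] M [0.07 0.04 0.01] gap 0.0194 gf 59.5
end True t 12.05 p [ 0.5291 -0.2034  0.1496] F [-0.95  0.57  5.11] M [ 0.15  0.22 -0.01] gap 0.0194 gf 59.5
```

Run:
```python
from h import *
q=[.5282,-.2033]
h=move_l([*q,.1475],feed=.01,until_force=9); s=st(f"again {h}")
sleep(.2); st()
p,d=camera("side"); cv2.imwrite("pics/e.png",cv2.resize(p[130:210,290:370],None,fx=7,fy=7,interpolation=2)[:,:,::-1])
```

```text
again True t 12.28 p [ 0.5293 -0.2034  0.1496] F [-0.61  0.38  5.05] M [ 0.17  0.28 -0.03] gap 0.0189 gf 59.5
 t 12.48 p [ 0.5293 -0.2034  0.1496] F [0.27 0.91 5.18] M [ 0.15  0.37 -0.04] gap 0.0191 gf 59.5
```

View pics/e.png

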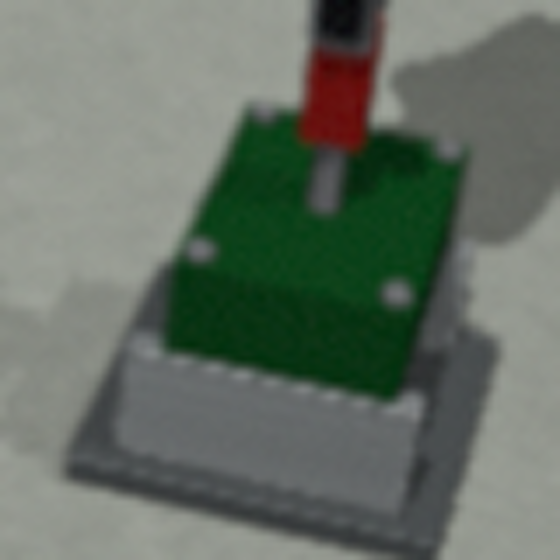

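The rod stands deep in the bore, with the red handle's underside about 26 mm above the face (crop ~(335,150)). The stop is rigid, and its height matches the pad to 0.2 mm. Now I draw the rod out and return it.

Run:
```python
from h import *
move_l([.5280,-.2032,.160],feed=.04); st("up")
move_l([.5278,-.2032,.225],feed=.08); st("out")
movep([.5539,.1722,.215],RT); sleep(.2); st("over holder")
h=move_l([.5539,.1722,.170],feed=.04,until_force=5); s=st(f"mouth {h}")
if not h:
    h=move_l([.5539,.1722,.116],feed=.06,until_force=6); s=st(f"in {h}")
    if not h:
        h=move_l([.5539,.1722,.108],feed=.015,until_force=5); s=st(f"home {h}")
```

```text
up t 12.95 p [ 0.5279 -0.2032  0.16  ] F [-0.32 -0.27 -1.26] M [-0.03 -0.04 -0.06] gap 0.0195 gf 58.7
out t 13.92 p [ 0.5274 -0.203   0.2245] F [ 0.51 -0.21 -1.19] M [-0.03  0.03 -0.01] gap 0.0194 gf 58.7
over holder t 15.53 p [0.5543 0.1708 0.2151] F [-0.45  0.24 -0.72] M [ 0.03 -0.01 -0.01] gap 0.0191 gf 58.7
mouth False t 16.8 p [0.5541 0.1723 0.1703] F [-0.18 -0.31 -1.  ] M [-0.02  0.02  0.01] gap 0.0194 gf 58.7
in False t 17.85 p [0.5543 0.1723 0.1164] F [ 0.18  0.35 -0.86] M [ 0.01 -0.02 -0.04] gap 0.019 gf 58.7
home True t 18.27 p [0.5542 0.1724 0.1109] F [-0.39  0.28  4.82] M [-0.04  0.18  0.07] gap 0.0192 gf 59.4
```

Home contact is at .1109, the same height as at the grasp. I release, retreat and check.

Run:
```python
from h import *
command_gripper(.05,40); st("open")
move_l([.5542,.1724,.23],feed=.08); movep([.45,.35,.30],RT); sleep(.3); st("clear")
A=np.zeros((560,800,3),np.uint8)
p,d=camera("side"); A[:400,:400]=cv2.resize(p[225:325,200:300],(400,400)); B,_=camera("top"); A[:400,400:]=cv2.resize(B[195:275,325:405],(400,400)); A[400:,:213]=cv2.resize(B,(213,160))
cv2.imwrite("pics/f.png",A[:,:,::-1])
P=cloud("side",d); print("handle zmax",np.sort(P[235:262,245:262,2].ravel())[-8:].round(4))
D0=np.load("side0.npz")["p"].astype(int); print("diff bystanders", [abs(p.astype(int)-D0)[a:b,c:e].mean().round(2) for a,b,c,e in((155,215,210,248),(130,170,250,282),(230,278,160,198),(278,335,210,232),(240,290,235,270))])
```

```text
open t 18.68 p [0.5532 0.1721 0.1097] F [ 0.16 -0.22 -0.02] M [-0.02  0.   -0.  ] gap 0.0501 gf 0.0
clear t 21.5 p [0.4508 0.3488 0.2996] F [ 0.25 -0.31 -0.1 ] M [ 0.01  0.01 -0.01] gap 0.0499 gf 0.0
handle zmax [0.3989 0.3994 0.3995 0.3995 0.4    0.4004 0.6055 0.6055]
diff bystanders [np.float64(48.48), np.float64(103.16), np.float64(25.47), np.float64(33.8), np.float64(34.67)]
```

View pics/f.png

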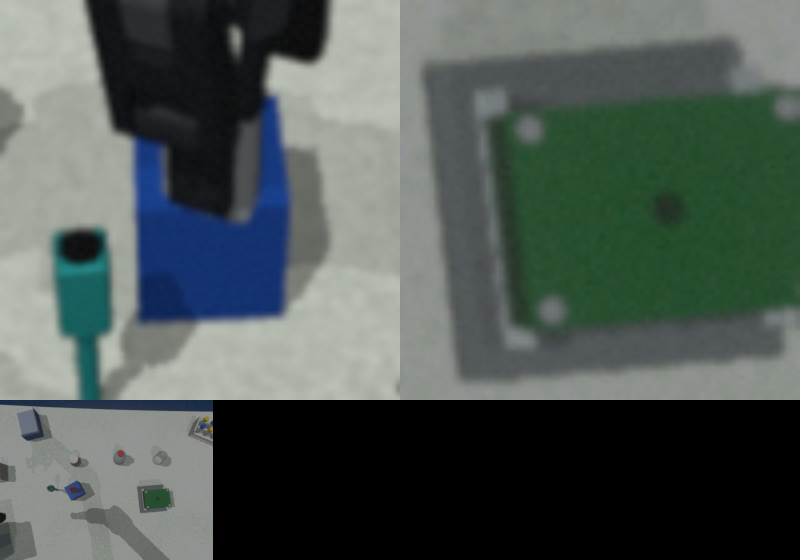

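The bore at right-crop (668,208) is now dark, so the plug is out. The gripper hides the rod from the side camera, so I check it from the top camera against the first picture.

Run:
```python
from h import *
B,d=camera("top"); T=np.load("top0.npz")
for p,dd in((T["p"],T["d"]),(B,d)):
    P=cloud("top",dd); q=P[195:240,160:195]; m=(q[...,2]>.105)&(q[...,2]<.14); print(m.sum(),q[m][:,:2].mean(0).round(4),np.percentile(q[m][:,2],[50,90]).round(4))
D=abs(B.astype(int)-T["p"].astype(int)); print([D[a:b,c:e].mean().round(1) for a,b,c,e in((118,155,270,305),(120,158,365,405),(125,160,163,195),(200,222,108,140),(195,240,160,205))])
cv2.imwrite("pics/f2.png",cv2.resize(B[180:260,90:230],None,fx=5,fy=5)[:,:,::-1])
```

```text
172 [0.5538 0.1713] [0.1217 0.1249]
172 [0.5542 0.1714] [0.1219 0.1249]
[np.float64(3.4), np.float64(3.4), np.float64(4.2), np.float64(10.8), np.float64(4.6)]
```

View pics/f2.png

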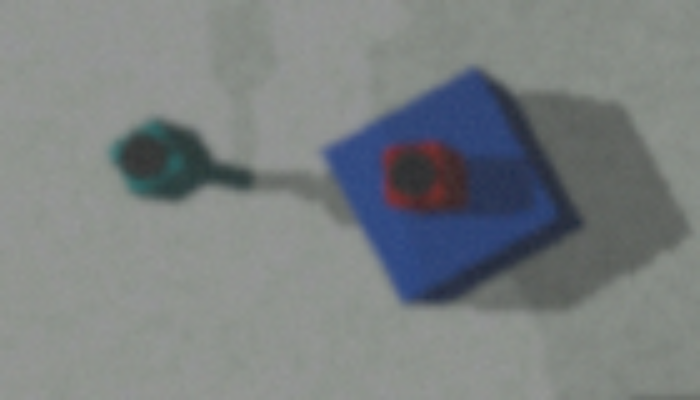

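The rod stands home at crop (415,175), at the same height as at the start. The bystanders are unchanged, and the decoy differs only in shadow.

```bash
python3 -c "
from rig import *
print(finish_job())"
```

```text
the job is handed in; nothing more can be done
None
```

The job is done and handed in at about 22 s: I pressed the plug out until it stopped on the pad, put the rod back fully home in its blue holder and let go, and did not touch the bottle, jar or beaker.

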